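# Slide the loaded carrier tray into the test dock

## Robot

A 7-joint arm with a two-finger parallel gripper is mounted at the origin on the work surface. World frame = base frame: x ahead of the robot, y to its left, z up, the work surface at z = 0. Lengths are in m, angles in rad, forces in N, time in s.
With the tool pointing down it reaches from about 0.425 to 0.875 m from the base axis. Payload 4.7 kg.
Tool frame: the origin (TCP) lies on the centre line of the jaws, within the pads' length; the fingertips stand 8 mm ahead of it and the grasp point (between the pads) lies 11 mm behind it; z points along the fingers, y is the direction in which the jaws open and shut (so a half turn about z gives the same grasp; the last joint's range is limited). The gripper opens to 87 mm and grips with 3 to 60 N. Pads are 19 mm wide; open, the fingers measure 117 mm over their backs; the gripper's body (75 mm by 190 mm) begins 51 mm behind the grasp point.
Start: joints at [1.233, 0.321, -0.07, 1.45, 0.023, 1.371, -0.057], TCP at [0.224, -0.61, 0.231] pointing down, gripper open.
Joint ranges: [-2.86, 2.86], [-0.3, 2.09], [-1.38, 1.24], [0.06, 2.45], [-1.56, 4.7], [0.09, 2.05], [-2.69, 2.69]. Speed limits (rad/s): [2.57, 2.57, 3.14, 3.14, 3.14, 3.14, 3.14].

## Interface

Orientations are given as a rotation vector (axis times angle).
In Python, from bench import status, optics, order gives the robot as it stands.
- The arm moves only by the tool step_arm, never from a script. Its argument "rows" is a list of rows, each a list of 3 entries, a list of its own where there are three numbers: the turn, a rotation vector about the tool's x, y, z in degrees, then the shift along the tool's x, y, z in mm, then the finger opening in mm, from 0 to 87. A call has 1 to 12 rows; each row shifts and turns the pose as measured when the row begins, along the tool's axes as they then stand; what a row does not reach is not made up. A row lasts 1/12 s, in which the tool goes at most 41.7 mm and 7.16 degrees, less where a joint would pass 70% of its speed; a pose out of reach is approached as far as the arm can. A call is refused whole if a number of a shift passes 41.7 or a number of a turn 7.16, either way. A call with a gripper value outside its range is refused whole. The fingers move at their own pace and stop on an object; "grip_force" is the grip in N (left out, the last holds). Time passes only in rows, so rows that do not move let the fingers close. It gives the time, the measured TCP pose, the force and the opening at its end, in the units of the state.
- status.get_state(): the state, without advancing time (a new reading comes with each control period).
- optics.get_image(name): name is "side" or "top" or "wrist"; returns a dict with "frame" (420x560x3 uint8, red, green, blue), "range_z" (420x560 float32, m along the optical axis (not along the pixel's ray), 0 where there is no reading), "K" (3x3 intrinsics, pixels), "k1" (the pictures are not rectified: a ray, as slopes to the right and down, at radius r is drawn at 1 + k1 r^2 times it, then the intrinsics apply), "R" (3x3) and "t" (3): a world point X has camera coordinates R X + t. Camera axes: x right, y down, z forward; pixel columns grow to the right and rows downward; lengths in m; the calibration is good to about 2 mm. A picture is of the moment at which its call begins.
- order.close_job(): hands the job in, once; it reports no verdict.
The state is a dict: "time": time; "joint_positions": joint angles; "qd": joint speeds; "joint_torque": joint torques, N m; "position": TCP position; "tool_rot": TCP orientation; "ft_force": force on the tool from outside, world axes, zero at the start; "torque": the same for the moment, N m; "grip_width": opening from 0.0 (shut) to 1.0 (fully open).
Only numpy, scipy, OpenCV 4.12 (cv2) and the standard library are available. Lean on these libraries where they do the work, as an engineer would, in place of code of your own. Each camera call takes 0.05 s, during which the arm holds its last target.

## Task

On this electronics test bench, take the carrier tray that holds the two black modules (not the empty one) and slide it level into the slots of the test dock from the dock's open front until it is fully home against the back. Both modules must stay upright in the tray, and the tray is left lying on the dock's floor.

Things in the scene. Friction and masses are not known exactly. Their poses are not given: they have to be found in the camera images.
- tray: Aluminium tray with the 2 modules (an identical one is empty), 460 g. Origin: centre of underside. Plate 150 (x) x 130 (y) x 6 mm; its long edges are runners, 16 mm beyond the side walls (98 mm apart outside, tops at z 28). Black carrying bar along x over the middle, 116 long, 14 wide, z 72 to 92 mm, posts at x +-50; all else in the tray is below z 49. Ends alike, either may lead.
- dock: Fixed grey dock. Origin: on the bench under the centre of a fully home tray; x = insertion direction. Floor z 8 mm, ramp x -140 to -110. C-rails x -75 to 75, 144 mm apart; lips above the runners z 36 to 42, 114 apart: entry only from the front. Flared guides, 42 high, no lips, out to x -112 (185 apart). Stop: face of the 72 mm high housing, x 75.
- module_a: loose black module in the loaded tray: box 55 (x) x 32 (y) x 30 mm with a round knob, 43 mm high in all, about 80 g; origin at the centre of its underside. It stands free on the tray floor, on the bar's +y side.
- module_b: loose black module in the loaded tray: box 55 (x) x 32 (y) x 30 mm with a round knob, 43 mm high in all, about 80 g; origin at the centre of its underside. It stands free on the tray floor, on the bar's -y side.

How it is judged:
At the end, for the whole second after the job is handed in: The tray rests on the dock floor between the rails, within 15 mm of fully home lengthwise and 15 mm sideways, underside 2 to 14 mm above the bench, within 10 degrees of the rails and 4.5 of level; both modules stand on the tray floor, inside its walls, upright within 20 degrees (x of tray in the frame of dock between -0.015 and 0.01 m and y of tray in the frame of dock between -0.015 and 0.015 m and z of tray in the frame of dock between 0.002 and 0.014 m and angle between the x axis of tray and the x axis of dock, either way round below 0.17 rad and angle between tray's own z axis and vertical below 0.08 rad and linear speed of tray below 0.02 m/s and x of module_a in the frame of tray between -0.06 and 0.06 m and y of module_a in the frame of tray between -0.047 and 0.047 m and z of module_a in the frame of tray between 0 and 0.02 m and angle between each of module_a, module_b's own z axis and vertical below 0.35 rad and x of module_b in the frame of tray between -0.06 and 0.06 m and y of module_b in the frame of tray between -0.047 and 0.047 m and z of module_b in the frame of tray between 0 and 0.02 m); the robot touches nothing.
It also fails if it takes over 51 s, if anything falls off the work surface, if the arm or the gripper's body presses on something with over 40 N, if the wrist force passes 120 N, or if a joint passes its speed limit or range.

## Working session

There is one attempt and no reset: what is moved stays moved. The work goes in short steps, Python scripts to look and compute and a tool call to move; the robot and the scene stay as the last step left them, time stands still between calls to the robot, and variables do not carry over. Pictures are saved under pics/ and viewed, and the job is handed in when it is done.

Besides the shell and the picture viewer there is one more tool, called after "Emit:" as name(argument=value, ...), one argument or row to a line, values as JSON. step_arm: Moves the arm, as the interface text tells. Its arguments: {"type":"object","properties":{"rows":{"type":"array"},"grip_force":{"type":"number"}},"required":["rows"]}

```bash
mkdir -p pics; ls; python3 - <<'E'
from bench import status, optics
import cv2,numpy as np
print(status.get_state())
for n in ["side","top","wrist"]:
    d=optics.get_image(n)
    cv2.imwrite(f"pics/{n}0.png",d["frame"][:,:,::-1])
    np.savez(f"pics/{n}0.npz",**d)
    print(n,d["K"].tolist(),d["k1"],d["R"].round(3).tolist(),d["t"].round(3).tolist())
E
```

```text
pics
{'time': 0.0, 'joint_positions': array([ 1.2330841 ,  0.3217872 , -0.07008169,  1.45167007,  0.02256305,
        1.37078878, -0.05689819]), 'qd': array([ 0.00089887, -0.00086633,  0.00070116,  0.00047975, -0.00098537,
        0.00207622, -0.00051559]), 'joint_torque': array([-3.61331022e-04, -4.91300154e+01, -4.03989851e-01, -3.12530780e+01,
       -6.38876553e-02,  4.38667636e-02,  1.96460746e-04]), 'position': array([ 0.22376995, -0.60969887,  0.22948718]), 'tool_rot': array([-3.09130873e+00, -5.49494213e-01,  6.10200168e-04]), 'ft_force': array([ 0.38789234, -0.9584892 ,  0.40898409]), 'torque': array([-0.00529152, -0.07971769, -0.002398  ]), 'grip_width': 0.9959879643320716}
side [[386.4285479275832, 0.0, 279.8217171879277], [0.0, 386.4285479275832, 208.87811078215447], [0.0, 0.0, 1.0]] -0.101405475801451 [[0.782, -0.623, 0.007], [-0.436, -0.556, -0.708], [0.445, 0.551, -0.706]] [-0.397, 0.294, 0.659]
top [[416.57762372477606, 0.0, 285.82810730833927], [0.0, 416.57762372477606, 200.88628083298684], [0.0, 0.0, 1.0]] 0.03919837643149865 [[0.008, -1.0, -0.01], [-0.98, -0.006, -0.199], [0.199, 0.011, -0.98]] [0.018, 0.532, 1.05]
wrist [[370.8629129005768, 0.0, 283.236835185754], [0.0, 370.8629129005768, 209.37891507539277], [0.0, 0.0, 1.0]] 0.026431960973730573 [[0.345, -0.939, -0.003], [-0.897, -0.33, 0.295], [-0.278, -0.099, -0.956]] [-0.648, -0.036, 0.392]
```

View pics/top0.png

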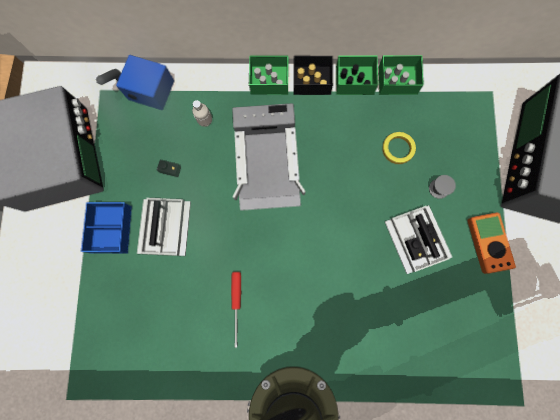

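View pics/side0.png

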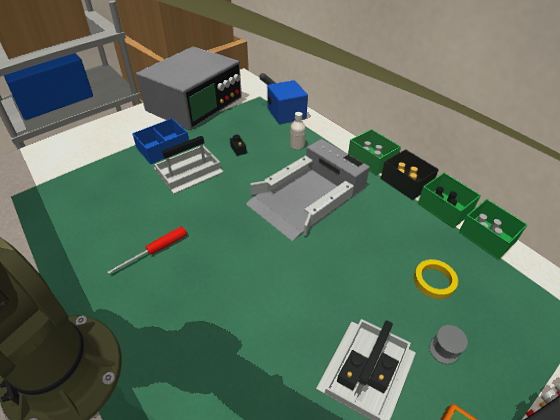

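View pics/wrist0.png

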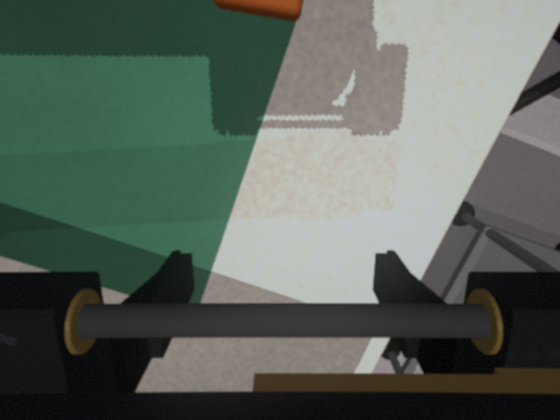

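The loaded tray is at about (418,240) in the top view, with a bar and two black modules. The empty tray is at (163,227), and the dock at (268,150) opens toward the robot. Next I'll measure both.

```bash
cat > h.py <<'E'
import numpy as np,cv2
def load(n): return dict(np.load(f"pics/{n}.npz"))
def slopes(d,uv):
    uv=np.asarray(uv,float).reshape(-1,2);K=d["K"]
    p=(uv-[K[0,2],K[1,2]])/[K[0,0],K[1,1]]
    s=p.copy()
    for _ in range(20):
        s=p/(1+d["k1"]*(s**2).sum(1,keepdims=True))
    return s
def onplane(d,uv,z):
    s=slopes(d,uv);R,t=d["R"],d["t"]
    r=np.c_[s,np.ones(len(s))]@R; c=-R.T@t
    k=(z-c[2])/r[:,2]; return c+r*k[:,None]
def cloud(d):
    h,w=d["range_z"].shape
    uv=np.stack(np.meshgrid(np.arange(w),np.arange(h)),-1).reshape(-1,2)
    s=slopes(d,uv);z=d["range_z"].reshape(-1,1).astype(float)
    P=np.c_[s*z,z]-d["t"]; P=P@d["R"]; P[z[:,0]<=0]=np.nan
    return P.reshape(h,w,3)
E
python3 - <<'E'
from h import *
for n in["top0","side0"]:
    d=load(n);P=cloud(d);f=d["frame"]
    print(n,"mat z",np.nanmedian(P[300:330,400:430,2] if n=="top0" else P[230:260,200:240,2]))
    c={"top0":[(370,190,470,290),(210,90,320,220)],"side0":[(305,305,425,420),(235,130,375,245)]}[n]
    for i,(a,b,e,g) in enumerate(c):
        cv2.imwrite(f"pics/{n}c{i}.png",cv2.resize(f[b:g,a:e,::-1],None,fx=5,fy=5,interpolation=cv2.INTER_CUBIC))
d=load("top0");P=cloud(d);f=d["frame"].astype(int)
# loaded tray: non-green
m=np.zeros(f.shape[:2],np.uint8);a,b,e,g=370,195,460,285
sub=f[b:g,a:e];m[b:g,a:e]=((sub.min(2)>120))*255
m=cv2.morphologyEx(m,cv2.MORPH_CLOSE,np.ones((15,15)))
cs=max(cv2.findContours(m,0,2)[0],key=cv2.contourArea)
print(cv2.minAreaRect(cs),cv2.boundingRect(cs))
uv=cs[:,0,:].astype(float)
w=onplane(d,uv,0.006)[:,:2]
r=cv2.minAreaRect((w*1000).astype(np.float32));print(r)
# bar
pz=P[...,2];mb=np.zeros_like(m,bool);mb[b:g,a:e]=(pz[b:g,a:e]>.075)
q=P[mb];print(len(q),q.mean(0),q[:,2].max());print(cv2.minAreaRect((q[:,:2]*1000).astype(np.float32)))
E
```

```text
top0 mat z -0.00013630499297445544
side0 mat z -0.0009213752920423699
((418.1645812988281, 238.95321655273438), (59.66992950439453, 49.42892074584961), 67.79651641845703) (385, 205, 67, 69)
((440.8880615234375, -336.263916015625), (155.5238800048828, 137.15286254882812), 20.694936752319336)
339 [ 0.43833488 -0.33250926  0.08878314] 0.09670781889466383
((439.83245849609375, -333.483154296875), (117.19625854492188, 16.2956600189209), 19.98075294494629)
```

View pics/top0c0.png

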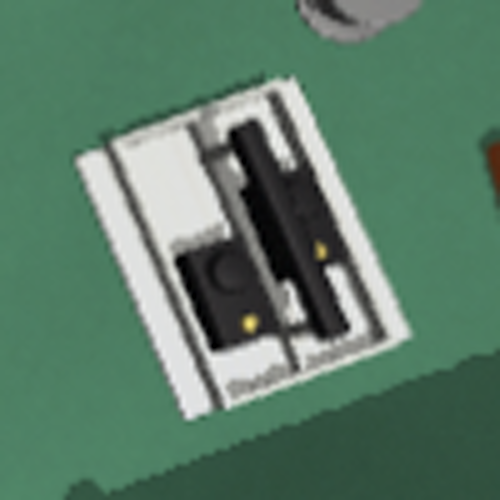

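View pics/top0c1.png

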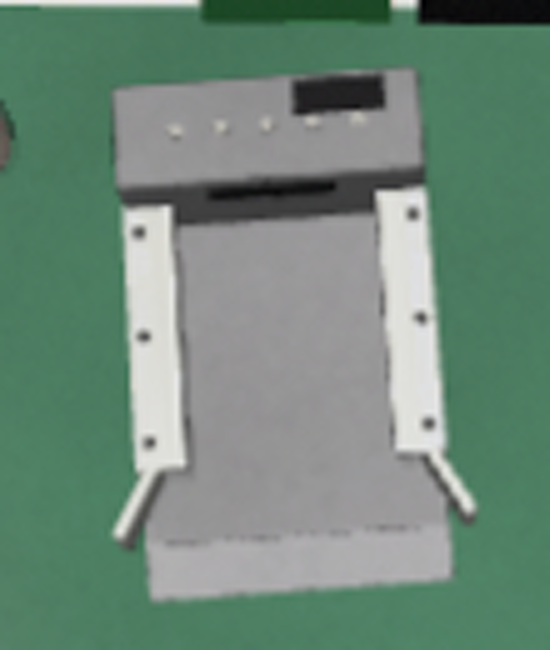

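View pics/side0c1.png

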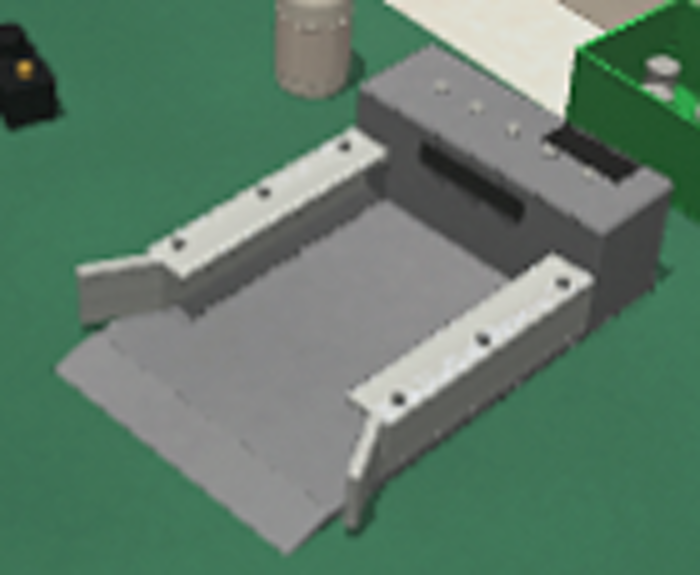

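```bash
python3 - <<'E'
from h import *
d=load("top0")
cr=lambda pts,o=(210,90):(np.array(pts,float)+.5)/5-.5+np.array(o)
L=onplane(d,cr([(124,208),(135,469),(172,208),(185,466)]),.042)
R=onplane(d,cr([(377,192),(397,451),(425,190),(444,448)]),.042)
print(L.round(4).tolist(),R.round(4).tolist())
for A in(L,R):
  for i,j in((1,0),(3,2)): v=A[i-0]-A[j];v=A[j]-A[i];print("ang",np.degrees(np.arctan2(v[1],v[0])),np.hypot(*v[:2]))
F=onplane(d,cr([(152,601),(452,578)]),.0);print("ramp front",F)
H=onplane(d,cr([(118,188),(424,165)]),.072);print("housing top front",H)
Rl=onplane(d,cr([(148,543),(448,523)]),.008);print("ramp top",Rl)
P=cloud(d);f=d["frame"].astype(int)
for n in("top0","side0"):
  d=load(n);P=cloud(d);f=d["frame"].astype(int)
  m=(abs(P[...,2]-.042)<.006)&(f.min(2)>150)&(P[...,0]>.5)&(P[...,0]<.9)&(P[...,1]>-.1)&(P[...,1]<.2)
  m=m.astype(np.uint8)*255
  rs=[]
  for c in cv2.findContours(m,0,1)[0]:
    if cv2.contourArea(c)<60: continue
    w=onplane(d,c[:,0].astype(float),.042)[:,:2]
    print(n,cv2.minAreaRect((w*1000).astype(np.float32)))
  # housing top
  m=(abs(P[...,2]-.072)<.006)&(P[...,0]>.55)&(P[...,0]<.85)&(P[...,1]>-.1)&(P[...,1]<.16)
  q=P[m];print("housing",len(q),cv2.minAreaRect((q[:,:2]*1000).astype(np.float32)))
# tray in side
d=load("side0");P=cloud(d)
m=(P[...,2]>.08)&(P[...,2]<.1)&(np.hypot(P[...,0]-.44,P[...,1]+.334)<.08)
q=P[m];print("bar side",len(q),q.mean(0),cv2.minAreaRect((q[:,:2]*1000).astype(np.float32)))
E
```

```text
[[0.7302, 0.1662, 0.042], [0.5816, 0.1555, 0.042], [0.7304, 0.1396, 0.042], [0.5834, 0.1286, 0.042]] [[0.7404, 0.0262, 0.042], [0.5925, 0.014, 0.042], [0.7417, -0.0004, 0.042], [0.5943, -0.0114, 0.042]]
ang 4.113594297968037 0.14903749153037604
ang 4.308656262056331 0.14739589867154332
ang 4.681743779295759 0.14838036324277784
ang 4.237385537511932 0.14775726515898643
ramp front [[ 0.51675773  0.1493226   0.        ]
 [ 0.53080479 -0.0167841   0.        ]]
housing top front [[7.30137683e-01 1.65514248e-01 7.20000000e-02]
 [7.44137045e-01 4.40762553e-04 7.20000000e-02]]
ramp top [[ 0.54788974  0.15153842  0.008     ]
 [ 0.5602574  -0.01433353  0.008     ]]
top0 ((637.4883422851562, 147.29019165039062), (186.95895385742188, 34.08025360107422), 0.09602943062782288)
top0 ((649.0455322265625, 4.9295806884765625), (187.0189971923828, 35.767066955566406), 8.943893432617188)
housing 1214 ((765.971923828125, 81.72859191894531), (62.08266830444336, 158.27822875976562), 3.981834650039673)
side0 ((647.2245483398438, 4.603023529052734), (185.20065307617188, 37.94468307495117), 8.932729721069336)
side0 ((635.4369506835938, 146.36639404296875), (183.83258056640625, 36.116783142089844), 0.7241005897521973)
housing 892 ((765.2590942382812, 81.04248046875), (62.6649284362793, 159.28634643554688), 4.499373912811279)
bar side 608 [ 0.43346361 -0.3363742   0.08974729] ((439.2022705078125, -333.9432373046875), (116.00869750976562, 14.717453956604004), 20.895801544189453)
```

View pics/side0c0.png

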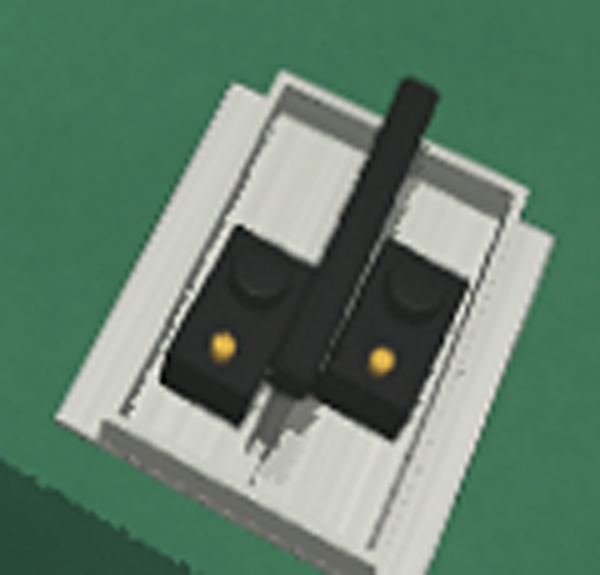

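```bash
cat > go.py <<'E'
import sys,numpy as np
from bench import status
from scipy.spatial.transform import Rotation as Ro
s=status.get_state();R=Ro.from_rotvec(s["tool_rot"]).as_matrix();p=s["position"]
x,y,z=map(float,sys.argv[1:4]);a=np.radians(float(sys.argv[4]))
# target: tool z down, tool x along +-(cos a,sin a)
best=None
for k in(0,np.pi):
    X=np.array([np.cos(a+k),np.sin(a+k),0]);Z=np.array([0,0,-1.]);T=np.c_[X,np.cross(Z,X),Z]
    rv=Ro.from_matrix(R.T@T).as_rotvec()
    if best is None or np.linalg.norm(rv)<np.linalg.norm(best[0]): best=(rv,T)
rv,T=best;dw=np.array([x,y,z])-p
print("t",round(s["time"],2),"pos",p.round(4),"yaw x",np.degrees(np.arctan2(R[1,0],R[0,0])).round(2),"tilt",np.degrees(np.arccos(-R[2,2])).round(2))
print("turn deg",np.degrees(rv).round(2),"shift in cur tool mm",(R.T@dw*1000).round(1),"in target tool mm",(T.T@dw*1000).round(1))
print("q",s["joint_positions"].round(2),"F",s["ft_force"].round(2),"M",s["torque"].round(3),"w",round(s["grip_width"]*87,1))
E
python3 go.py .435 -.3355 .17 20.5
```

```text
t 0.15 pos [ 0.2238 -0.6098  0.2297] yaw x 20.16 tilt 0.09
turn deg [-0.09  0.   -0.34] shift in cur tool mm [ 292.8 -184.7   60. ] in target tool mm [ 293.9 -183.    59.7]
q [ 1.23  0.32 -0.07  1.45  0.02  1.37 -0.06] F [-0.08 -0.1   0.01] M [0.049 0.009 0.027] w 87.1
```

Emit:
step_arm(
  rows=[
    [[0,0,0],[25,-15.5,5],87],
    [[0,0,0],[25,-15.5,5],87],
    [[0,0,0],[25,-15.5,5],87],
    [[0,0,0],[25,-15.5,5],87],
    [[0,0,0],[25,-15.5,5],87],
    [[0,0,0],[25,-15.5,5],87],
    [[0,0,0],[25,-15.5,5],87],
    [[0,0,0],[25,-15.5,5],87],
    [[0,0,0],[25,-15.5,5],87],
    [[0,0,0],[25,-15.5,5],87],
    [[0,0,0],[25,-15.5,5],87],
    [[0,0,0],[0,0,0],87],
  ],
)

```text
time: 1.15
position: [0.4271, -0.3446, 0.1667]
tool_rot: [-3.09, -0.536, 0.009]
ft_force: [0.5, 0.2, 0.6]
grip_width: 0.999
```

```bash
python3 go.py .435 -.3355 .17 20.5; python3 - <<'E'
from bench import optics
import cv2,numpy as np
for n in("wrist","top"):
    d=optics.get_image(n);np.savez(f"pics/{n}1.npz",**d);cv2.imwrite(f"pics/{n}1.png",d["frame"][:,:,::-1])
E
```

```text
t 1.15 pos [ 0.4271 -0.3446  0.1667] yaw x 19.67 tilt 0.46
turn deg [-0.37  0.27 -0.83] shift in cur tool mm [10.5 -5.9 -3.3] in target tool mm [10.6 -5.7 -3.3]
q [ 0.89  0.17 -0.28  1.77  0.05  1.21 -0.64] F [0.5  0.16 0.58] M [ 0.112 -0.009 -0.031] w 87.0
```

View pics/wrist1.png

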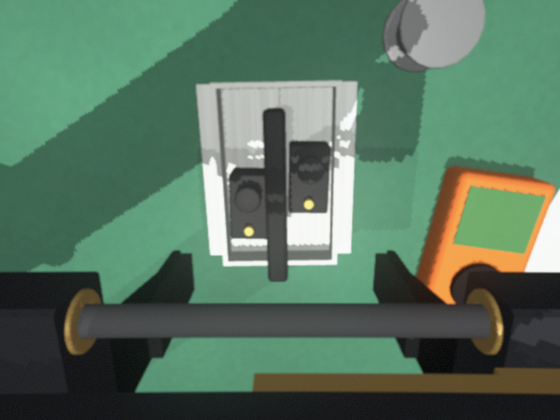

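The wrist picture shows the bar from (274,110) to (278,280), with both modules upright on either side of it. I'll project those ends to refine the pose.

```bash
python3 - <<'E'
from h import *
d=load("wrist1");f=d["frame"].astype(int)
w=onplane(d,[(274,110),(278,280),(264,112),(284,112),(268,279),(288,279)],.092);print(w.round(4))
e=w[0]-w[1];print(((w[0]+w[1])/2).round(4),np.degrees(np.arctan2(e[1],e[0])),np.hypot(*e[:2]))
P=cloud(d);q=P[(P[...,2]>.086)&(P[...,2]<.098)&(np.hypot(P[...,0]-.44,P[...,1]+.334)<.07)]
print(len(q),cv2.minAreaRect((q[:,:2]*1000).astype(np.float32)),np.median(q[:,2]))
E
```

```text
[[ 0.4929 -0.3136  0.092 ]
 [ 0.3878 -0.3531  0.092 ]
 [ 0.4898 -0.3083  0.092 ]
 [ 0.4938 -0.3195  0.092 ]
 [ 0.3862 -0.3464  0.092 ]
 [ 0.3909 -0.3593  0.092 ]]
[ 0.4404 -0.3333  0.092 ] 20.64181928042624 0.11222384295743339
3709 ((439.5316162109375, -333.28106689453125), (114.78031158447266, 14.06338882446289), 20.70206642150879) 0.09077914207061512
```

```bash
python3 go.py .4359 -.3348 .071 20.6
```

```text
t 1.25 pos [ 0.4236 -0.35    0.1674] yaw x 19.34 tilt 0.49
turn deg [-0.21  0.44 -1.26] shift in cur tool mm [17.4 -9.9 96.3] in target tool mm [16.9 -9.9 96.4]
q [ 0.89  0.17 -0.28  1.77  0.05  1.22 -0.64] F [ 0.06 -0.38  0.15] M [-0.074 -0.014 -0.002] w 86.7
```

Emit:
step_arm(
  rows=[
    [[0,0,-1.2],[9,-5,5],87],
    [[-0.2,0.4,0],[8,-5,10],87],
    [[0,0,0],[0,0,15],87],
    [[0,0,0],[0,0,15],87],
    [[0,0,0],[0,0,0],87],
    [[0,0,0],[0,0,0],87],
  ],
)

```text
time: 1.75
position: [0.4339, -0.34, 0.1207]
tool_rot: [3.09, 0.55, -0.001]
ft_force: [-0.2, -0.3, -0.1]
grip_width: 0.997
```

```bash
python3 go.py .4359 -.3348 .071 20.6
```

```text
t 1.75 pos [ 0.4339 -0.34    0.1207] yaw x 20.2 tilt 0.2
turn deg [ 0.19  0.06 -0.4 ] shift in cur tool mm [ 3.7 -4.4 49.7] in target tool mm [ 3.7 -4.2 49.7]
q [ 0.87  0.21 -0.29  1.83  0.07  1.11 -0.66] F [-0.22 -0.33 -0.06] M [-0.042 -0.038 -0.006] w 86.8
```

Emit:
step_arm(
  rows=[
    [[0,0,-0.4],[3,-4,10],87],
    [[0,0,0],[2,-2,10],87],
    [[0,0,0],[0,0,12],87],
    [[0,0,0],[0,0,12],87],
    [[0,0,0],[0,0,6],87],
    [[0,0,0],[0,0,0],87],
  ],
)

```text
time: 2.25
position: [0.437, -0.3343, 0.0679]
tool_rot: [3.086, 0.558, 0.002]
ft_force: [0.1, -0.0, 0.4]
grip_width: 0.994
```

```bash
python3 go.py .4359 -.3348 .071 20.6
```

```text
t 2.25 pos [ 0.437  -0.3343  0.0679] yaw x 20.5 tilt 0.36
turn deg [ 0.35 -0.01 -0.1 ] shift in cur tool mm [-1.2  0.1 -3.1] in target tool mm [-1.2  0.1 -3.1]
q [ 0.86  0.26 -0.29  1.88  0.09  1.01 -0.68] F [ 0.13 -0.03  0.36] M [-0.01   0.046  0.012] w 86.5
```

Emit:
step_arm(
  grip_force=40,
  rows=[
    [[0.35,0,0],[0,0,-2.5],70],
    [[0,0,0],[0,0,0],40],
    [[0,0,0],[0,0,0],20],
    [[0,0,0],[0,0,0],5],
    [[0,0,0],[0,0,0],5],
    [[0,0,0],[0,0,0],5],
    [[0,0,0],[0,0,0],5],
    [[0,0,0],[0,0,0],5],
  ],
)

```text
time: 2.92
position: [0.4382, -0.3354, 0.0726]
tool_rot: [3.089, 0.558, 0.004]
ft_force: [-0.3, -0.2, 0.3]
grip_width: 0.476
```

```bash
python3 go.py .4359 -.3348 .071 20.6
```

```text
t 2.92 pos [ 0.4382 -0.3354  0.0726] yaw x 20.48 tilt 0.18
turn deg [ 0.14 -0.11 -0.12] shift in cur tool mm [-1.9 -1.3  1.5] in target tool mm [-1.9 -1.3  1.6]
q [ 0.86  0.26 -0.29  1.87  0.09  1.02 -0.68] F [-0.3  -0.25  0.32] M [ 0.041 -0.023  0.013] w 41.4
```

Fingers still closing.

Emit:
step_arm(
  rows=[
    [[0,0,0],[0,0,0],0],
    [[0,0,0],[0,0,0],0],
    [[0,0,0],[0,0,0],0],
    [[0,0,0],[0,0,0],0],
    [[0,0,0],[0,0,0],0],
    [[0,0,0],[0,0,0],0],
    [[0,0,0],[0,0,0],0],
    [[0,0,0],[0,0,0],0],
  ],
)

```text
time: 3.58
position: [0.4382, -0.3352, 0.0728]
tool_rot: [3.089, 0.559, 0.004]
ft_force: [-0.6, 0.0, 0.1]
grip_width: 0.158
```

```bash
python3 go.py .4359 -.3348 .071 20.6
```

```text
t 3.58 pos [ 0.4382 -0.3352  0.0728] yaw x 20.51 tilt 0.19
turn deg [ 0.15 -0.11 -0.09] shift in cur tool mm [-2.  -1.2  1.8] in target tool mm [-2.  -1.2  1.8]
q [ 0.86  0.26 -0.29  1.87  0.09  1.02 -0.68] F [-0.59  0.01  0.09] M [ 0.105  0.016 -0.013] w 13.7
```

Emit:
step_arm(
  rows=[
    [[0,0,0],[0,0,-3],0],
    [[0,0,0],[0,0,-4],0],
    [[0,0,0],[0,0,-6],0],
    [[0,0,0],[0,0,-7],0],
    [[0,0,0],[0,0,-7],0],
    [[0,0,0],[0,0,-7],0],
    [[0,0,0],[0,0,-7],0],
    [[0,0,0],[0,0,-7],0],
    [[0,0,0],[0,0,-6],0],
    [[0,0,0],[0,0,-4],0],
    [[0,0,0],[0,0,-2],0],
    [[0,0,0],[0,0,0],0],
  ],
)

```text
time: 4.58
position: [0.4356, -0.3335, 0.1363]
tool_rot: [-3.089, -0.559, 0.003]
ft_force: [-0.0, -0.2, -4.9]
grip_width: 0.154
```

```bash
python3 go.py .46 .062 .13 4.4; python3 - <<'E'
from h import *
d=load("top0");print(onplane(d,[(236,272),(242,305),(230,305),(236,347)],.012).round(3))
P=cloud(d);q=P[268:350,228:246].reshape(-1,3);print(np.nanmax(q[:,2]))
from bench import optics
for n in("wrist","side"):
    d=optics.get_image(n);np.savez(f"pics/{n}2.npz",**d);cv2.imwrite(f"pics/{n}2.png",d["frame"][:,:,::-1])
E
```

```text
t 4.58 pos [ 0.4356 -0.3335  0.1363] yaw x 20.5 tilt 0.18
turn deg [-0.15  0.1  16.1 ] shift in cur tool mm [ 161.4 -361.9    7.1] in target tool mm [  54.6 -392.5    6.3]
q [ 0.87  0.19 -0.29  1.81  0.06  1.15 -0.66] F [-0.03 -0.23 -4.94] M [-0.012 -0.02  -0.003] w 13.4
[[0.347 0.153 0.012]
 [0.262 0.135 0.012]
 [0.262 0.166 0.012]
 [0.158 0.147 0.012]]
0.028852162879283928
```

View pics/wrist2.png

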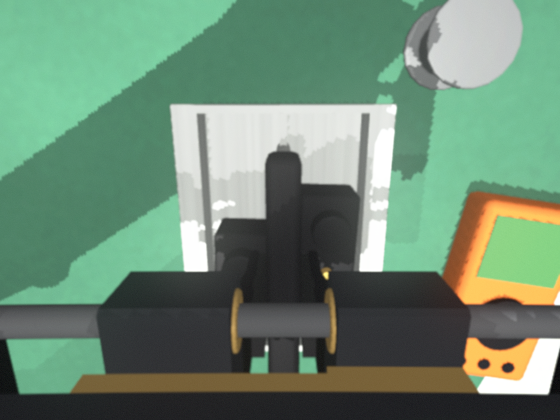

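View pics/side2.png

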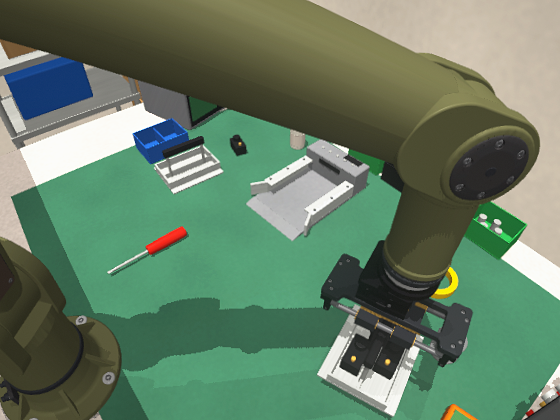

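The tray hangs level with both modules standing. Now I'll carry it across in front of the dock.

Emit:
step_arm(
  rows=[
    [[0,0,0],[1,-3,0],0],
    [[0,0,0.3],[2,-6,0],0],
    [[0,0,0.6],[4,-9,0],0],
    [[0,0,0.6],[5,-12,0],0],
    [[0,0,0.6],[5,-14,0],0],
    [[0,0,0.6],[5,-14,0],0],
    [[0,0,0.6],[5,-14,0],0],
    [[0,0,0.6],[5,-14,0],0],
    [[0,0,0.6],[5,-14,0],0],
    [[0,0,0.6],[5,-14,0],0],
    [[0,0,0.6],[5,-14,0],0],
    [[0,0,0.6],[5,-14,0],0],
  ],
)

```text
time: 5.68
position: [0.4376, -0.1716, 0.1309]
tool_rot: [-3.11, -0.369, 0.018]
ft_force: [-1.1, -0.1, -5.1]
grip_width: 0.157
```

```bash
python3 go.py .4636 .0617 .13 4.4
```

```text
t 5.68 pos [ 0.4376 -0.1716  0.1309] yaw x 13.54 tilt 0.84
turn deg [-0.56  0.63  9.13] shift in cur tool mm [  79.9 -220.8    2.4] in target tool mm [  43.8 -230.7    0.9]
q [ 0.72  0.05 -0.41  1.98  0.02  1.13 -1.03] F [-1.05 -0.07 -5.06] M [ 0.083 -0.058 -0.049] w 13.6
```

Emit:
step_arm(
  rows=[
    [[0,0,0.6],[5,-14,0],0],
    [[-0.1,0.1,0.6],[5,-14,0],0],
    [[-0.1,0.1,0.6],[5,-14,0],0],
    [[-0.1,0.1,0.6],[5,-14,0],0],
    [[-0.1,0.1,0.6],[5,-14,0],0],
    [[-0.1,0.1,0.6],[4,-14,0],0],
    [[0,0,0.6],[4,-14,0],0],
    [[0,0,0.6],[4,-14,0],0],
    [[0,0,0.6],[4,-14,0],0],
    [[0,0,0.6],[4,-13,0],0],
    [[0,0,0.6],[4,-12,0],0],
    [[0,0,0.6],[4,-10,0],0],
  ],
)

```text
time: 6.68
position: [0.4539, 0.0144, 0.1279]
tool_rot: [-3.136, -0.172, 0.015]
ft_force: [-0.3, 0.1, -5.3]
grip_width: 0.155
```

```bash
python3 go.py .4636 .0617 .13 4.4
```

```text
t 6.68 pos [0.4539 0.0144 0.1279] yaw x 6.29 tilt 0.56
turn deg [-0.09  0.55  1.89] shift in cur tool mm [ 14.8 -46.   -2.2] in target tool mm [ 13.3 -46.4  -2.1]
q [ 0.52  0.02 -0.61  2.02  0.01  1.12 -1.55] F [-0.27  0.11 -5.31] M [ 0.061 -0.048  0.015] w 13.5
```

Emit:
step_arm(
  rows=[
    [[0,0.1,0.5],[3,-9,0],0],
    [[0,0.1,0.5],[3,-8,0],0],
    [[0,0.1,0.4],[3,-7,0],0],
    [[0,0.1,0.3],[2,-6,0],0],
    [[0,0,0.2],[2,-5,0],0],
    [[0,0,0],[1,-4,0],0],
    [[0,0,0],[0,-2,0],0],
    [[0,0,0],[0,0,0],0],
    [[0,0,0],[0,0,0],0],
  ],
)

```text
time: 7.43
position: [0.4603, 0.065, 0.1263]
tool_rot: [-3.138, -0.128, 0.01]
ft_force: [-0.1, 0.2, -5.2]
grip_width: 0.16
```

```bash
python3 go.py .4636 .0617 .087 4.4; python3 - <<'E'
from h import *
from bench import optics
for n in("top","side","wrist"):
    d=optics.get_image(n);np.savez(f"pics/{n}3.npz",**d);cv2.imwrite(f"pics/{n}3.png",d["frame"][:,:,::-1])
E
```

```text
t 7.43 pos [0.4603 0.065  0.1263] yaw x 4.68 tilt 0.36
turn deg [-0.08  0.35  0.28] shift in cur tool mm [ 3.3  3.6 39.3] in target tool mm [ 3.1  3.6 39.3]
q [ 0.46  0.05 -0.66  2.    0.03  1.11 -1.7 ] F [-0.14  0.18 -5.18] M [-0.008  0.01  -0.043] w 13.9
```

View pics/side3.png

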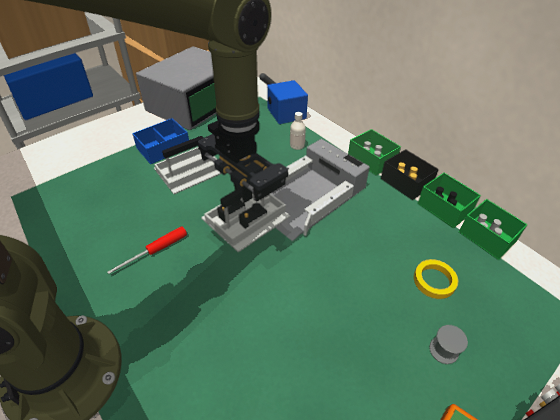

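View pics/wrist3.png

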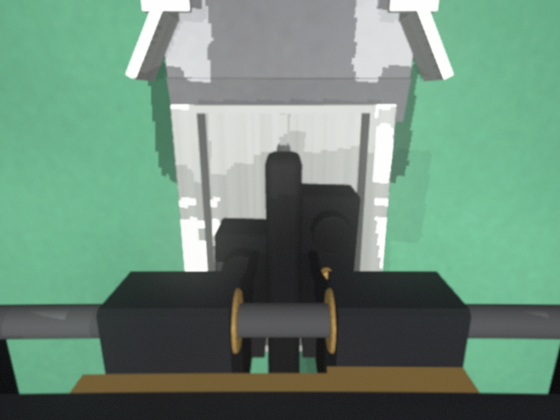

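View pics/top3.png

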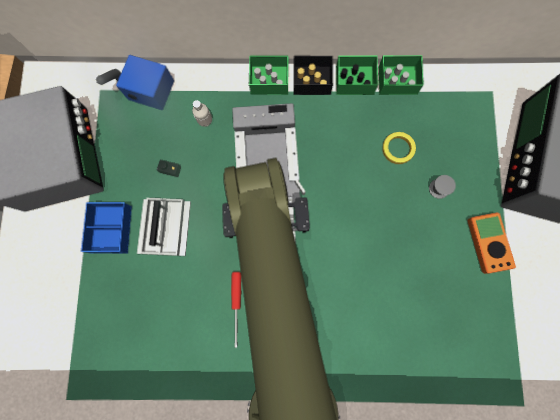

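The picture shows the tray in front of the ramp, about 3 mm to the left of the dock's centre line, with modules upright. Next I'll line it up and lower it.

Emit:
step_arm(
  rows=[
    [[0,0.1,0.1],[1,1.5,3],0],
    [[0,0.1,0.1],[1,1.5,5],0],
    [[0,0.1,0.1],[1,1,6],0],
    [[0,0,0],[0,0,6],0],
    [[0,0,0],[0,0,6],0],
    [[0,0,0],[0,0,5],0],
    [[0,0,0],[0,0,3],0],
    [[0,0,0],[0,0,1],0],
    [[0,0,0],[0,0,0],0],
  ],
)

```text
time: 8.33
position: [0.4632, 0.0588, 0.0863]
tool_rot: [-3.138, -0.113, 0.004]
ft_force: [1.1, -0.1, -5.8]
grip_width: 0.159
```

```bash
python3 go.py .4636 .0617 .087 4.4
```

```text
t 8.33 pos [0.4632 0.0588 0.0863] yaw x 4.14 tilt 0.18
turn deg [-0.09  0.15 -0.26] shift in cur tool mm [ 0.7 -2.9 -0.7] in target tool mm [ 0.7 -2.9 -0.7]
q [ 0.45  0.1  -0.66  2.04  0.07  1.03 -1.74] F [ 1.13 -0.06 -5.85] M [ 0.011 -0.04   0.071] w 13.8
```

Emit:
step_arm(
  rows=[
    [[0,0,-0.2],[2,-1.5,-1],0],
    [[0,0.1,0],[4,-1.5,0],0],
    [[0,0,0],[6,0,0],0],
    [[0,0,0],[8,0,0],0],
    [[0,0,0],[8,0,0],0],
    [[0,0,0],[8,0,0],0],
    [[0,0,0],[8,0,0],0],
    [[0,0,0],[8,0,0],0],
    [[0,0,0],[6,0,0],0],
    [[0,0,0],[4,0,0],0],
    [[0,0,0],[2,0,0],0],
    [[0,0,0],[0,0,0],0],
  ],
)

```text
time: 9.33
position: [0.5367, 0.0676, 0.0881]
tool_rot: [-3.137, -0.117, -0.004]
ft_force: [-0.6, 0.4, -5.7]
grip_width: 0.157
```

```bash
python3 go.py .660 .0768 .087 4.4;  python3 - <<'E'
from h import *
from bench import optics
for n in("top","side","wrist"):
    d=optics.get_image(n);np.savez(f"pics/{n}4.npz",**d);cv2.imwrite(f"pics/{n}4.png",d["frame"][:,:,::-1])
E
```

```text
t 9.33 pos [0.5367 0.0676 0.0881] yaw x 4.28 tilt 0.22
turn deg [-0.15 -0.16 -0.12] shift in cur tool mm [1.236e+02 1.000e-01 1.400e+00] in target tool mm [123.7   0.3   1.1]
q [ 0.4   0.27 -0.64  1.87  0.18  1.06 -1.81] F [-0.64  0.41 -5.74] M [-0.051  0.022  0.036] w 13.6
```

View pics/wrist4.png

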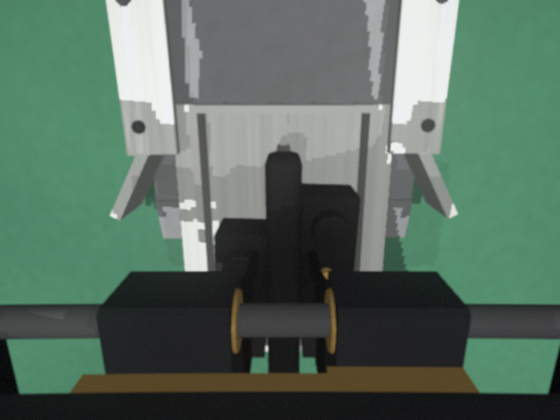

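The tray's front has passed under the lips and is centred: its edges are at 178 and 390, and the lips' inner edges at 175 and 393.

Emit:
step_arm(
  rows=[
    [[0,0,0],[3,0,0],0],
    [[0,0,0],[6,0,0],0],
    [[0,0,0],[8,0,0.5],0],
    [[0,0,0],[10,0,0],0],
    [[0,-0.1,0],[10,0,0.5],0],
    [[0,0,0],[10,0,0],0],
    [[0,0,0],[10,0,0],0],
    [[0,0,0],[10,0,0],0],
    [[0,0,0],[8,0,0],0],
    [[0,0,0],[6,0,0],0],
    [[0,0,0],[4,0,0],0],
    [[0,0,0],[2,0,0],0],
  ],
)

```text
time: 10.48
position: [0.6328, 0.0731, 0.0858]
tool_rot: [-3.138, -0.113, -0.002]
ft_force: [-0.3, 0.2, -4.4]
grip_width: 0.158
```

```bash
python3 go.py .660 .0768 .087 4.4
```

```text
t 10.48 pos [0.6328 0.0731 0.0858] yaw x 4.13 tilt 0.11
turn deg [-0.06 -0.09 -0.27] shift in cur tool mm [27.4 -1.7 -1.1] in target tool mm [27.4 -1.6 -1.2]
q [ 0.31  0.46 -0.59  1.63  0.28  1.13 -1.85] F [-0.28  0.16 -4.39] M [-0.022 -0.001  0.071] w 13.7
```

Emit:
step_arm(
  rows=[
    [[0,0,-0.2],[4,-1,0],0],
    [[0,0,0],[5,-0.5,0],0],
    [[0,0,0],[5,0,0],0],
    [[0,0,0],[4,0,0],0],
    [[0,0,0],[2,0,0],0],
    [[0,0,0],[2,0,0],0],
    [[0,0,0],[0,0,0],0],
  ],
)

```text
time: 11.07
position: [0.6563, 0.0765, 0.0855]
tool_rot: [-3.139, -0.119, -0.001]
ft_force: [0.9, -0.6, -4.0]
grip_width: 0.159
```

```bash
python3 go.py .660 .0768 .087 4.4
```

```text
t 11.07 pos [0.6563 0.0765 0.0855] yaw x 4.35 tilt 0.04
turn deg [-0.04 -0.02 -0.05] shift in cur tool mm [ 3.7 -0.  -1.5] in target tool mm [ 3.7 -0.  -1.5]
q [ 0.29  0.51 -0.58  1.57  0.3   1.15 -1.86] F [ 0.93 -0.63 -3.97] M [-0.009 -0.02   0.006] w 13.8
```

Small steps until it touches the stop.

Emit:
step_arm(
  rows=[
    [[0,0,0],[2,0,0],0],
    [[0,0,0],[2,0,0],0],
    [[0,0,0],[1,0,0],0],
    [[0,0,0],[0,0,0],0],
  ],
)

```text
time: 11.4
position: [0.66, 0.0767, 0.0853]
tool_rot: [3.139, 0.12, -0.005]
ft_force: [0.3, -0.5, -5.3]
grip_width: 0.156
```

```bash
python3 go.py .660 .0768 .087 4.4
```

```text
t 11.4 pos [0.66   0.0767 0.0853] yaw x 4.37 tilt 0.19
turn deg [-0.    0.19 -0.03] shift in cur tool mm [-0.  -0.1 -1.7] in target tool mm [-0.  -0.1 -1.7]
q [ 0.28  0.52 -0.58  1.55  0.3   1.16 -1.86] F [ 0.26 -0.5  -5.27] M [0.07  0.012 0.011] w 13.6
```

Emit:
step_arm(
  rows=[
    [[0,0,0],[1.5,0,0],0],
    [[0,0,0],[1.5,0,0],0],
    [[0,0,0],[0,0,0],0],
  ],
)

```text
time: 11.65
position: [0.6604, 0.0768, 0.0849]
tool_rot: [3.138, 0.121, -0.015]
ft_force: [0.3, 0.3, -4.7]
grip_width: 0.154
```

```bash
python3 go.py .662 .0768 .0807 4.4;  python3 - <<'E'
from h import *
from bench import optics
for n in("top","side","wrist"):
    d=optics.get_image(n);np.savez(f"pics/{n}5.npz",**d);cv2.imwrite(f"pics/{n}5.png",d["frame"][:,:,::-1])
E
```

```text
t 11.65 pos [0.6604 0.0768 0.0849] yaw x 4.4 tilt 0.55
turn deg [0.05 0.55 0.  ] shift in cur tool mm [1.7 0.1 4.2] in target tool mm [1.6 0.1 4.2]
q [ 0.28  0.53 -0.58  1.55  0.3   1.17 -1.86] F [ 0.29  0.26 -4.72] M [0.068 0.036 0.082] w 13.4
```

View pics/wrist5.png

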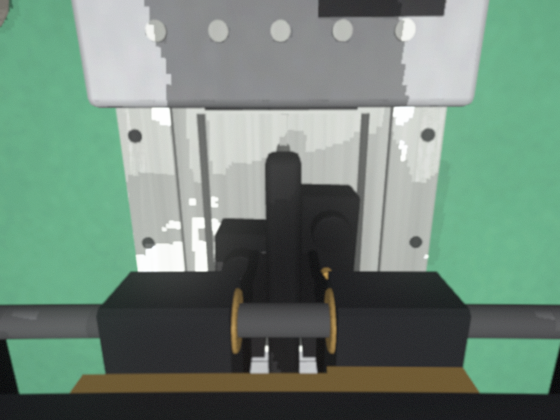

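View pics/side5.png

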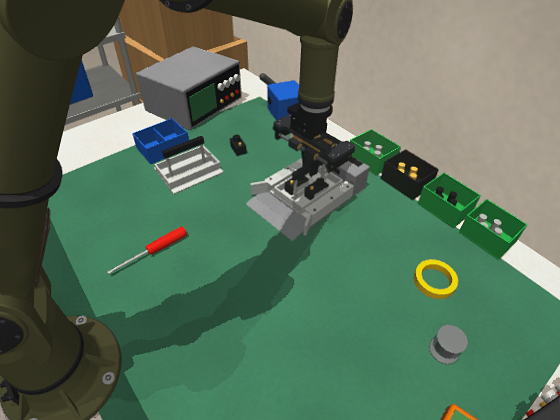

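The tray's front edge is at the housing (row 105), and the last 3 mm of push moved it only 0.4 mm, so it is on the stop. Now I'll level it and lower it to the floor.

Emit:
step_arm(
  rows=[
    [[0,0.5,0],[-0.5,0,1],0],
    [[0,0,0],[0,0,1.5],0],
    [[0,0,0],[0,0,1.5],0],
    [[0,0,0],[0,0,1],0],
    [[0,0,0],[0,0,0],0],
  ],
)

```text
time: 12.22
position: [0.66, 0.0769, 0.0811]
tool_rot: [3.138, 0.121, 0.002]
ft_force: [-1.7, 0.1, -4.6]
grip_width: 0.158
```

```bash
python3 go.py .662 .0768 .0807 4.4
```

```text
t 12.22 pos [0.66   0.0769 0.0811] yaw x 4.41 tilt 0.1
turn deg [ 0.07 -0.08  0.01] shift in cur tool mm [2.  0.3 0.4] in target tool mm [2.  0.3 0.4]
q [ 0.28  0.52 -0.58  1.56  0.31  1.15 -1.86] F [-1.73  0.12 -4.57] M [0.022 0.35  0.112] w 13.7
```

Emit:
step_arm(
  rows=[
    [[0,0,0],[0,0,1],0],
    [[0,0,0],[0,0,1],0],
    [[0,0,0],[0,0,0],0],
  ],
)

```text
time: 12.47
position: [0.66, 0.0769, 0.0811]
tool_rot: [3.137, 0.121, 0.003]
ft_force: [-1.1, 0.1, -4.6]
grip_width: 0.155
```

```bash
python3 go.py .662 .0768 .0807 4.4
```

```text
t 12.47 pos [0.66   0.0769 0.0811] yaw x 4.4 tilt 0.14
turn deg [ 0.11 -0.09  0.  ] shift in cur tool mm [2.  0.3 0.4] in target tool mm [2.  0.3 0.4]
q [ 0.28  0.52 -0.58  1.56  0.31  1.15 -1.86] F [-1.12  0.06 -4.59] M [0.041 0.415 0.027] w 13.5
```

Emit:
step_arm(
  rows=[
    [[0,0,0],[0,0,3],0],
  ],
)

```text
time: 12.55
position: [0.6599, 0.0768, 0.0807]
tool_rot: [3.136, 0.12, 0.002]
ft_force: [-15.0, -3.9, 25.9]
grip_width: 0.154
```

```bash
python3 go.py .662 .0768 .0807 4.4
```

```text
t 12.55 pos [0.6599 0.0768 0.0807] yaw x 4.39 tilt 0.19
turn deg [ 0.17 -0.07 -0.01] shift in cur tool mm [2.1 0.2 0. ] in target tool mm [2.1 0.2 0. ]
q [ 0.28  0.52 -0.58  1.56  0.31  1.15 -1.86] F [-15.02  -3.85  25.89] M [-0.692  3.251  0.063] w 13.4
```

Emit:
step_arm(
  rows=[
    [[0,0,0],[0,0,0],0],
    [[0,0,0],[0,0,0],20],
    [[0,0,0],[0,0,0],30],
    [[0,0,0],[0,0,0],40],
    [[0,0,0],[0,0,0],50],
    [[0,0,0],[0,0,0],50],
    [[0,0,0],[0,0,0],50],
    [[0,0,0],[0,0,0],50],
    [[0,0,0],[0,0,0],50],
  ],
)

```text
time: 13.3
position: [0.6672, 0.0778, 0.0852]
tool_rot: [3.139, 0.118, 0.028]
ft_force: [-0.3, 0.3, -0.7]
grip_width: 0.562
```

```bash
python3 go.py .660 .0768 .2 4.4
```

```text
t 13.3 pos [0.6672 0.0778 0.0852] yaw x 4.32 tilt 1.03
turn deg [ 0.07 -1.03 -0.08] shift in cur tool mm [  -5.2    0.7 -114.9] in target tool mm [  -7.3    0.5 -114.8]
q [ 0.28  0.52 -0.58  1.56  0.31  1.14 -1.86] F [-0.3   0.34 -0.7 ] M [ 0.034  0.061 -0.021] w 48.9
```

Emit:
step_arm(
  rows=[
    [[0,0,0],[0,0,-6],60],
    [[0,-0.5,0],[0,0,-12],60],
    [[0,-0.5,0],[0,0,-15],60],
    [[0,0,0],[0,0,-20],60],
    [[0,0,0],[0,0,-20],60],
    [[0,0,0],[0,0,-20],60],
    [[0,0,0],[0,0,-20],60],
    [[0,0,0],[0,0,-20],60],
    [[0,0,0],[0,0,-20],60],
    [[0,0,0],[-20,0,-10],60],
    [[0,0,0],[-20,0,-10],60],
    [[0,0,0],[0,0,0],60],
  ],
)

```text
time: 14.3
position: [0.6251, 0.0759, 0.2691]
tool_rot: [-3.139, -0.121, 0.003]
ft_force: [0.7, -0.0, 1.1]
grip_width: 0.69
```

```bash
 python3 - <<'E'
from h import *
from bench import optics
for n in("top","side","wrist"):
    d=optics.get_image(n);np.savez(f"pics/{n}6.npz",**d);cv2.imwrite(f"pics/{n}6.png",d["frame"][:,:,::-1])
E
```

```text
(no output)
```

View pics/wrist6.png

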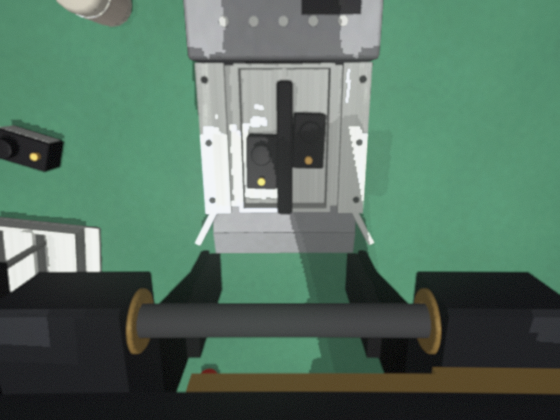

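View pics/side6.png

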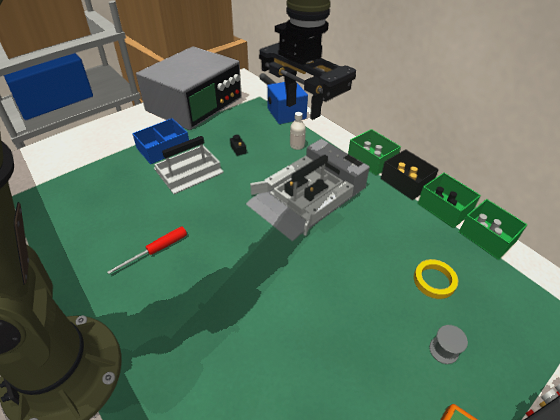

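```bash
 python3 - <<'E'
from h import *
for n in("wrist6","side6"):
    d=load(n);P=cloud(d)
    m=(P[...,2]>.09)&(P[...,2]<.112)&(np.hypot(P[...,0]-.662,P[...,1]-.077)<.075)&(d["frame"].max(2)<90)
    q=P[m];(cx,cy),wh,a=cv2.minAreaRect((q[:,:2]*1000).astype(np.float32))
    t=np.radians(4.4);dx,dy=cx-662,cy-77
    A=np.c_[q[:,:2]-q[:,:2].mean(0),np.ones(len(q))];s=np.linalg.lstsq(A,q[:,2],rcond=None)[0]
    print(n,len(q),(cx,cy),wh,a,"dock x,y",dx*np.cos(t)+dy*np.sin(t),dy*np.cos(t)-dx*np.sin(t),"z",np.median(q[:,2]),"slope x deg",np.degrees(s[0]))
d=load("wrist6");P=cloud(d)
c=lambda u,v:np.nanmedian(P[v-2:v+3,u-2:u+3].reshape(-1,3),0).round(4)
print("lip/stop pts: housing top",c(285,40),"floor tray front",c(265,85),"tray back",c(265,200),c(310,195),"mod tops",c(262,172),c(308,148))
E
python3 go.py .6 .07 .26 4.4
python3 - <<'E'
from h import *
d=load("wrist6");x,y,w,h=180,40,200,220
cv2.imwrite("pics/w6c.png",cv2.resize(d["frame"][y:y+h,x:x+w,::-1],None,fx=2.7,fy=2.7,interpolation=cv2.INTER_CUBIC))
E
```

```text
wrist6 2014 (660.7860717773438, 78.32661437988281) (113.65323638916016, 13.65118408203125) 4.751248836517334 dock x,y -1.1085739094816762 1.4158359120638713 z 0.09889017956824371 slope x deg 0.09206441287325207
side6 235 (660.3841552734375, 77.26388549804688) (115.76998901367188, 15.087794303894043) 4.9043731689453125 dock x,y -1.5908373928435782 0.3870737991261283 z 0.09743901036230841 slope x deg -1.474515627117209
lip/stop pts: housing top [0.7512 0.0846 0.0708] floor tray front [0.7145 0.1024 0.0132] tray back [0.5911 0.0948 0.0132] [0.6006 0.0443 0.0129] mod tops [0.6292 0.0987 0.0428] [0.6574 0.0539 0.0433]
t 14.45 pos [0.6265 0.0748 0.2654] yaw x 4.35 tilt 0.27
turn deg [-0.05  0.26 -0.05] shift in cur tool mm [-26.7   2.8   5.5] in target tool mm [-26.7   2.8   5.4]
q [ 0.33  0.33 -0.63  1.43  0.19  1.45 -1.79] F [-0.4  -0.67 -0.09] M [ 0.005  0.019 -0.044] w 59.9
```

View pics/w6c.png

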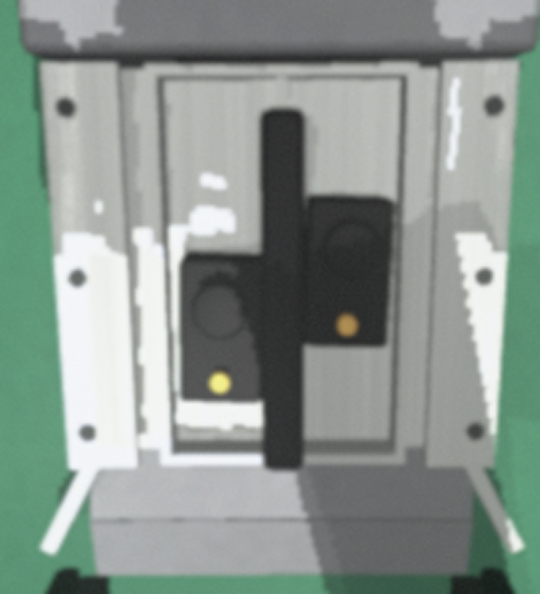

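The tray is home: about -1 mm lengthwise and within 1.5 mm sideways. It is level, the modules are upright inside the walls, and the gripper is clear. I'm handing it in.

```bash
python3 -c "
from bench import order
print(order.close_job())"
```

```text
the job is handed in; nothing more can be done
None
```

I gripped the loaded tray by its bar and carried it level to the front of the dock. I slid it under the lips until it met the stop, lowered it to the floor, let go and lifted clear. The job was handed in at about 14.5 s.

**Last checks:**
- **Position:** the bar measured 1.1 mm (wrist) and 1.6 mm (side) short of fully home, 0.4–1.4 mm off centre sideways, and 0.4–0.5° off the rails.
- **Height and level:** the tray floor reads an even z of about 13 mm front to back, which matches the tray resting on the dock floor.
- **Modules:** both are upright inside the walls, and the gripper is about 0.19 m above where it let go, touching nothing.

**Disagreements:** the side view gave a bar slope of -1.5° from only 235 pixels. The wrist view gave 0.1° from about 2000, which I trust more. While I confirmed floor contact, the wrist force showed about 30 N, and the tool sprang about 7 mm forward on release. The tray measured on target afterwards.

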